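Clamp the pulley with the cam lever

ROBOT

A 7-joint arm with a two-finger parallel gripper is mounted at the origin on a cart in front of the work surface, level with it; the furniture and walls round the work are solid. World frame = base frame: x ahead of the robot, y to its left, z up, the work surface at z = 0. Lengths are in m, angles in rad, forces in N, time in s.
With the tool pointing down it reaches from about 0.4 to 0.9 m from the base axis. Payload 5.5 kg.
Tool frame: the origin (TCP) lies between the finger pads; the fingertips stand manip.nose_length ahead of it and the grasp point (between the pads) lies 8 mm behind it (manip.nose_length is the distance from the TCP to the fingertips, in m); z points along the fingers, y is the line along which they close (so a half turn about z gives the same grasp; the last joint's range is limited). The gripper opens to 85 mm and grips with 20 to 120 N. Pads are 22 mm wide; open, the fingers measure 114 mm over their backs; the gripper's body (76 mm by 85 mm) begins 54 mm behind the grasp point. The pads swing forward as they close: fully open they stand 13 mm farther back than shut.
Start: joints at [-0.975, 0.501, -0.427, 1.55, 0.221, 1.138, -0.21], TCP at [0.212, 0.614, 0.242] pointing down, gripper open.
Joint ranges: [-2.88, 2.88], [-0.31, 2.03], [-1.54, 1.56], [0.2, 2.42], [-1.41, 4.55], [0.19, 2.02], [-2.57, 2.57]. Speed limits (rad/s): [2.57, 2.57, 3.14, 3.14, 3.14, 3.14, 3.14].

INTERFACE

Orientations are given as a unit quaternion [w, x, y, z].
In Python, from cell import get_state, cams, manip gives the robot as it stands. The module is installed in compiled form; this text tells all that it offers.
- The arm moves only by the tool step_arm, never from a script. Its argument "motion" is a list of rows, each a list of 7 numbers: the shift along the tool's x, y, z normalised to -1 to 1, where 1 is 0.2 m, then the turn, a rotation vector about the tool's x, y, z normalised to -1 to 1, where 1 is pi/4 rad, then the opening, from -1 (shut) to 1 (fully open). A call has exactly 10 rows; each row is the pose to reach, as a shift and turn from the pose commanded when the call began, along the tool's axes at that moment; what a row does not reach only later rows make up. A row lasts 1/10 s, in which the tool goes at most 50 mm and 8.59 degrees, less where a joint would pass 70% of its speed; a pose out of reach is approached as far as the arm can. A call with a number of a shift or a turn outside -1 to 1 is refused whole. A call with a gripper value outside its range is refused whole. The fingers move at their own pace and stop on an object; "newtons" is the grip in N (left out, the last holds). Time passes only in rows, so rows that repeat a pose let the fingers close, or fill a call up. It gives the time, the measured TCP pose, the force, the opening and the grip force at its end, in the units of the state.
- get_state(): the state, without advancing time (a new reading comes with each control period).
- cams.camera(name): name is "scene" or "top" or "wrist"; returns a dict with "pixels" (384x512x3 uint8, red, green, blue), "camera_matrix" (3x3 intrinsics, pixels), "rvec" (rotation vector, rad) and "tvec" (3), from world to camera coordinates, as OpenCV has them. Camera axes: x right, y down, z forward; pixel columns grow to the right and rows downward; lengths in m; the calibration is good to about 2 mm. A picture is of the moment at which its call begins. There is no depth.
- manip.finish_job(): hands the job in; it is judged then, once.
The state is a dict: "clock": time; "joints": joint angles; "qd": joint speeds; "effort": joint torques, N m; "eef_pos": TCP position; "ee_rot": TCP orientation; "ft_force": force on the tool from outside, world axes, zero at the start; "ft_torque": the same for the moment, N m; "grip_width": finger opening in m; "grip_force": force on a finger pad.
Only numpy, scipy, OpenCV 4.12 (cv2) and the standard library are available. Lean on these libraries where they do the work, as an engineer would, in place of code of your own. Each camera call takes 0.05 s, during which the arm holds its last target. There are 200 camera calls.

TASK

Two cam clamps are screwed to the counter, one with the large black pulley in it and one with a small bearing. On the clamp with the pulley, turn the cam lever clockwise until the sprung brass pad has taken up the gap and holds the pulley home in its V block with the pad's spring about half compressed; never drive the pad all the way in, and leave the other clamp as it is.

Things in the scene. Friction and masses are not known exactly. Their poses are not given: they have to be found in the camera images.
- clamp_a: The pulley's clamp, fixed: dark base plate 260x110x12 mm. Origin: centre of its underside; x = clamping direction. Lever pivot: vertical axis at x=-75 mm, y=0. Along x: cam disc on the pivot (64 mm, top 28 mm above the counter), aluminium jaw pushed to +x by the cam, brass sprung pad (34 mm wide, 20 high), pulley, V block (26 mm high on the plate; its place along x differs from case to case).
- lever_a (a joint): Cam lever of the pulley's clamp, 0 to 2.0 rad, grows clockwise from above; starts at 0 to 0.1. At 0 it points 195 deg counterclockwise from the plate's x; it sweeps by the +y side. The jaw advances 17.5 mm per rad. Dry friction 0.4 N m (4 to 6 N at the handle); stays where left.
- handle_a (a point): That lever's handle: upright black round post, 22 mm in diameter, rigid with the lever, 105 mm from the pivot, from 42 to 97 mm above the counter. This point is on its axis, 70 mm above the counter. Nothing of the lever below the post is higher than 42 mm.
- pad_a (a joint): How far (m) the pad of the pulley's clamp is pressed back towards its jaw: 0 = sprung out (16 mm of space between jaw and pad), 0.016 = driven all the way in. Stays near 0 until the pad has met the pulley and the pulley the V block; then follows the jaw's advance one to one. Spring 0.5 N/mm, 2 N preload. About 0.008 is right.
- pulley: Black V-belt pulley, 86 mm in diameter, 32 mm high, 0.28 kg, lying flat and loose on the plate between pad and V block, at the start 2 to 4 mm short of the V block. Origin at the centre of its underside. At the start the gap between pad and pulley is between 2 and 16 mm.
- seat_a (a point): Where the centre of the pulley's underside comes to lie when the pulley touches both faces of the V block; fixed to the V block, 12 mm above the counter.
- handle_b (a point): The same point on the like handle of the other clamp, which is of the same make and holds a bearing 42 mm across; to be left as it is.

How it is judged:
By the outcome, as a careful person would: the job done as asked, in the order asked, and still so for the second after the job is handed in, with the robot touching nothing.
It also fails if it takes over 32 s, if anything falls off the work surface, if the arm or the gripper's body presses on something with over 40 N, if the wrist force passes 120 N, or if a joint passes its speed limit or range.

## Working session

There is one attempt and no reset: what is moved stays moved. The work goes in short steps, Python scripts to look and compute and a tool call to move; the robot and the scene stay as the last step left them, time stands still between calls to the robot, and variables do not carry over. Pictures are saved under pics/ and viewed, at most 10 in all, crops included, and the job is handed in when it is done.

Besides the shell and the picture viewer there is one more tool, called as a command line: name --pt "numbers of a row" for each row, then --argument value for the rest. step_arm: Moves the arm, as the interface text tells. Scaled input: -1 to 1 covers 0.2 m each way for a shift and pi/4 rad each way for a turn. Its arguments: {"type":"object","properties":{"motion":{"type":"array","items":{"type":"array","items":{"type":"number"}}},"newtons":{"type":"number"}},"required":["motion"]}

```bash
mkdir -p pics
python3 - <<'E'
from cell import get_state, cams, manip
import cv2,pickle
s=get_state();print(s['eef_pos'],s['ee_rot'],s['grip_width'],manip.nose_length,s['clock'])
d={n:cams.camera(n) for n in("scene","top")}
pickle.dump(d,open('v0.pkl','wb'))
for n in d: cv2.imwrite(f'pics/{n}0.png',d[n]['pixels'][:,:,::-1]);print(n,d[n]['camera_matrix'].tolist(),d[n]['rvec'],d[n]['tvec'])
E
```

```text
[0.21218588 0.61365837 0.24122443] [-1.98778559e-04  1.65624090e-01  9.86188446e-01 -9.85560672e-04] 0.0851737399409218 0.011 0.0
scene [[482.79490579437737, 0.0, 253.12075836406996], [0.0, 482.79490579437737, 191.41834227175104], [0.0, 0.0, 1.0]] [ 0.6524152  -2.52036911  1.33940544] [0.49831287 0.17694286 1.39724297]
top [[490.1394322422346, 0.0, 254.3975310409694], [0.0, 490.1394322422346, 194.7782489813353], [0.0, 0.0, 1.0]] [ 2.0929605  -2.14658384  0.18766784] [0.05140831 0.55472071 1.52687698]
```

View pics/top0.png

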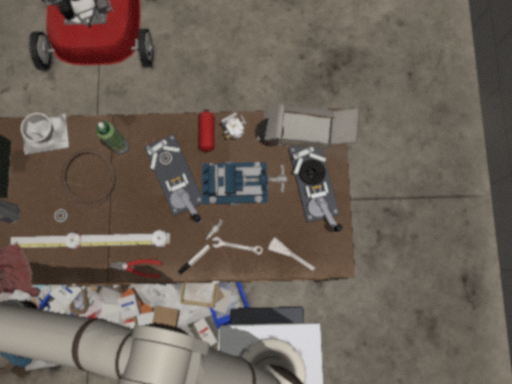

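View pics/scene0.png

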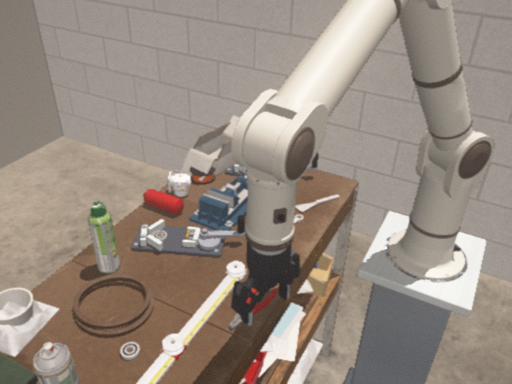

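The top view shows the pulley clamp at about (315,188), with its handle near (336,226). The bearing clamp is at about (173,178). In the scene view the arm hides the pulley clamp. Next I'll enlarge the top view.

```bash
cat > h.py <<'E'
import numpy as np,cv2,pickle
def ray(c,uv,z):
    R=cv2.Rodrigues(np.array(c['rvec']))[0];o=-R.T@np.array(c['tvec']).ravel()
    d=R.T@np.linalg.inv(c['camera_matrix'])@np.array([uv[0],uv[1],1.])
    return o+d*(z-o[2])/d[2]
def proj(c,P):
    return cv2.projectPoints(np.array(P,float).reshape(-1,3),np.array(c['rvec']),np.array(c['tvec']),np.array(c['camera_matrix']),None)[0][:,0]
E
python3 - <<'E'
from h import *
c=pickle.load(open('v0.pkl','rb'))['top']
im=c['pixels'][140:235,280:350,::-1]
cv2.imwrite('pics/crop0.png',cv2.resize(im,None,fx=6,fy=6,interpolation=cv2.INTER_CUBIC))
print(ray(c,(312,173),.044),ray(c,(336,226),.097),ray(c,(280,140),0),ray(c,(350,235),0))
E
```

```text
[ 0.62459862 -0.15208087  0.044     ] [ 0.44276835 -0.21221746  0.097     ] [ 0.75264281 -0.05384578  0.        ] [ 0.4235256  -0.27167153  0.        ]
```

View pics/crop0.png

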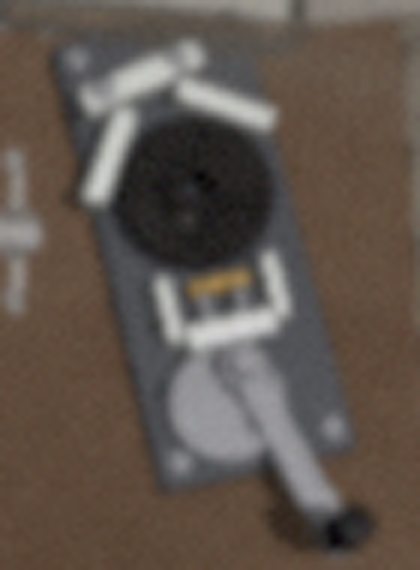

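The crop shows the pulley at about (193,187), the pivot about (245,370) and the handle top about (350,525). The plate corners are at about (55,45), (165,490) and (350,450). I'll work out a rough pose and the transit moves.

```bash
cat >> h.py <<'E'
from scipy.spatial.transform import Rotation as Ro
def rot(q): return Ro.from_quat([q[1],q[2],q[3],q[0]])
def down(yaw): # tool y at world angle yaw, z down
    y=np.array([np.cos(yaw),np.sin(yaw),0]);z=np.array([0,0,-1.]);x=np.cross(y,z)
    return Ro.from_matrix(np.c_[x,y,z])
def rel(p0,R0,p,R):
    return np.r_[R0.inv().apply(np.array(p)-p0)/.2,(R0.inv()*R).as_rotvec()/(np.pi/4)].round(3)
E
python3 - <<'E'
from h import *
c=pickle.load(open('v0.pkl','rb'))['top']
f=lambda u,v,z:ray(c,(280+(u+.5)/6-.5,140+(v+.5)/6-.5),z)[:2]
print('corners',[f(*q,.012).round(4) for q in((55,45),(165,490),(352,450))])
a,b,d=[f(*q,.012) for q in((55,45),(165,490),(352,450))]
x=(a-b)/np.linalg.norm(a-b);print(np.linalg.norm(a-b),np.linalg.norm(b-d),np.degrees(np.arctan2(x[1],x[0])))
cen=(a+d)/2;piv=cen-.075*x;print('cen',cen,'piv',piv,'handle top',f(350,525,.097))
print('vise Thandle',ray(c,(286,178),.05),'pulley',f(193,187,.044))
p0=np.array([.2122,.6137,.2412]);y0=np.radians(71)
W=[((.35,.47,.26),35),((.43,.25,.26),0),((.45,.05,.26),-30),((.45,-.15,.24),-61)]
for p,y in W:
    print(rel(p0,down(y0),p,down(np.radians(y))));p0=np.array(p);y0=np.radians(y)
E
```

```text
corners [array([ 0.7234, -0.0818]), array([ 0.4708, -0.1323]), array([ 0.4902, -0.2351])]
0.25758587692492385 0.10461364724646888 11.304946994100161
cen [ 0.60680587 -0.15845354] piv [ 0.53326104 -0.17315585] handle top [ 0.43926244 -0.21792986]
vise Thandle [ 0.60885307 -0.06644007  0.05      ] pulley [ 0.63214701 -0.15161205]
[-0.885 -0.455 -0.094  0.     0.     0.8  ]
[-1.13  -0.303  0.     0.     0.     0.778]
[-1.     0.1    0.     0.     0.     0.667]
[-0.866  0.5    0.1    0.     0.     0.689]
```

step_arm --pt "-0.2 -0.1 -0.02 0 0 0.16 -0.4" --pt "-0.4 -0.2 -0.04 0 0 0.32 -0.4" --pt "-0.6 -0.3 -0.06 0 0 0.48 -0.4" --pt "-0.8 -0.4 -0.08 0 0 0.6 -0.4" --pt "-0.9 -0.46 -0.1 0 0 0.7 -0.4" --pt "-0.95 -0.5 -0.1 0 0 0.8 -0.4" --pt "-1 -0.55 -0.1 0 0 0.9 -0.4" --pt "-1 -0.6 -0.1 0 0 1 -0.4" --pt "-1 -0.6 -0.1 0 0 1 -0.4" --pt "-1 -0.6 -0.1 0 0 1 -0.4"

```text
clock: 1.1
eef_pos: [0.3619, 0.4358, 0.2622]
ee_rot: [-0.0, 0.529, 0.848, -0.0]
ft_force: [0.2, -0.3, 0.7]
grip_width: 0.0257
grip_force: 0.0
```

Run:
```python
from h import *
from cell import get_state
s=get_state();print(s['clock'],s['eef_pos'],s['joints'],s['grip_width'],s['ft_force'])
p0=np.array(s['eef_pos']);R0=rot(s['ee_rot']);y=R0.as_matrix()[:,1];print(np.degrees(np.arctan2(y[1],y[0])))
for p,y in [((.43,.27,.26),-5),((.45,.08,.26),-35),((.45,-.12,.24),-61)]:
    print(rel(p0,R0,p,down(np.radians(y))));p0=np.array(p);R0=down(np.radians(y))
```

```text
1.1 [0.36189086 0.43583234 0.2622147 ] [-0.73472025  0.31005802 -0.23363064  1.74882264  0.07945981  1.09194105
 -0.53930468] 0.02571084881017891 [ 0.1660682  -0.32359949  0.68487347]
26.06695233500926
[-0.894 -0.058  0.011 -0.    -0.     0.69 ]
[-0.938  0.182  0.     0.     0.     0.667]
[-0.819  0.574  0.1    0.     0.     0.578]
```

step_arm --pt "-0.2 -0.01 0 0 0 0.14 0" --pt "-0.4 -0.02 0 0 0 0.28 0" --pt "-0.6 -0.03 0 0 0 0.42 0" --pt "-0.8 -0.05 0 0 0 0.56 0" --pt "-0.9 -0.06 0 0 0 0.7 0" --pt "-1 -0.08 0 0 0 0.8 0" --pt "-1 -0.1 0 0 0 0.8 0" --pt "-1 -0.1 0 0 0 0.8 0" --pt "-1 -0.1 0 0 0 0.8 0" --pt "-1 -0.1 0 0 0 0.8 0"

```text
clock: 2.1
eef_pos: [0.4311, 0.2485, 0.2623]
ee_rot: [-0.0, 0.765, 0.644, 0.0]
ft_force: [1.0, -0.2, -0.3]
grip_width: 0.0428
grip_force: 0.0
```

step_arm --pt "-0.2 0.04 0 0 0 0.14 0" --pt "-0.4 0.08 0 0 0 0.28 0" --pt "-0.6 0.12 0 0 0 0.42 0" --pt "-0.8 0.16 0 0 0 0.5 0" --pt "-0.9 0.2 0 0 0 0.58 0" --pt "-0.95 0.2 0 0 0 0.58 0" --pt "-0.95 0.2 0 0 0 0.58 0" --pt "-0.95 0.2 0 0 0 0.58 0" --pt "-0.95 0.2 0 0 0 0.58 0" --pt "-0.95 0.2 0 0 0 0.58 0"

```text
clock: 3.1
eef_pos: [0.4378, 0.0543, 0.2622]
ee_rot: [-0.0, 0.891, 0.454, -0.0]
ft_force: [0.8, 1.6, 0.7]
grip_width: 0.0431
grip_force: 0.0
```

Run:
```python
from h import *
from cell import get_state,cams
s=get_state();print(s['clock'],s['eef_pos'],s['joints'],s['grip_width'])
p0=np.array(s['eef_pos']);R0=rot(s['ee_rot']);y=R0.as_matrix()[:,1];print(np.degrees(np.arctan2(y[1],y[0])))
c=cams.camera('wrist');pickle.dump(c,open('w1.pkl','wb'));cv2.imwrite('pics/w1.png',c['pixels'][:,:,::-1])
R=cv2.Rodrigues(c['rvec'])[0];print('cam',-R.T@np.array(c['tvec']).ravel(),R[2],proj(c,[[.44,-.218,.097],[.632,-.15,.044]]))
for p,y in [((.44,-.1,.24),-61),((.50,-.1,.24),-61)]:
    print(rel(p0,R0,p,down(np.radians(y))))
```

```text
3.1 [0.43776575 0.05434287 0.26221165] [-0.32563258  0.06785001  0.14809959  2.04070294 -0.01190839  1.03397677
 -0.80006295] 0.043130965011922116
-35.99813788492312
cam [0.48630627 0.12049912 0.39345646] [-0.18883446 -0.25779743 -0.94756637] [[406.21548177 361.07209469]
 [513.91191756 200.53859418]]
[-0.618  0.463  0.111 -0.     0.     0.556]
[-0.441  0.705  0.111 -0.     0.     0.556]
```

View pics/w1.png

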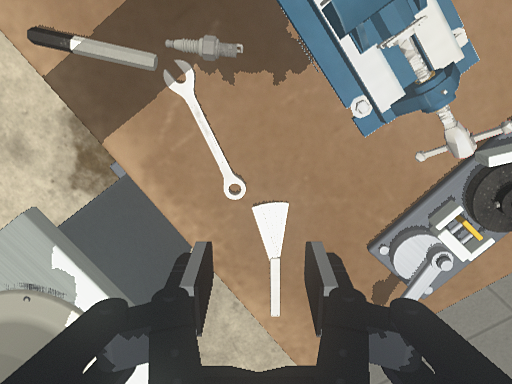

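The wrist view shows the pulley clamp at the right, with its pivot near (443,260), pad (468,230) and pulley (500,190). The vise's T-handle reaches down to about (470,145). I'll move to above the handle.

step_arm --pt "-0.14 0.16 0 0 0 0.1 0" --pt "-0.28 0.32 0 0 0 0.2 0" --pt "-0.42 0.48 0 0 0 0.3 0" --pt "-0.56 0.62 0 0 0 0.4 0" --pt "-0.7 0.72 0 0 0 0.5 0" --pt "-0.8 0.76 0.1 0 0 0.56 0" --pt "-0.84 0.78 0.15 0 0 0.56 0" --pt "-0.84 0.78 0.15 0 0 0.56 0" --pt "-0.84 0.78 0.15 0 0 0.56 0" --pt "-0.84 0.78 0.15 0 0 0.56 0"

```text
clock: 4.15
eef_pos: [0.4655, -0.1731, 0.2328]
ee_rot: [-0.0, 0.969, 0.249, 0.0]
ft_force: [-0.2, 0.0, -1.0]
grip_width: 0.0427
grip_force: 0.0
```

Run:
```python
from h import *
from cell import get_state,cams
s=get_state();print(s['clock'],s['eef_pos'],s['joints'],s['grip_width'])
p0=np.array(s['eef_pos']);R0=rot(s['ee_rot']);y=R0.as_matrix()[:,1];print(np.degrees(np.arctan2(y[1],y[0])))
c=cams.camera('wrist');pickle.dump(c,open('w2.pkl','wb'));cv2.imwrite('pics/w2.png',c['pixels'][:,:,::-1])
print(proj(c,[[.44,-.218,.097],[.632,-.15,.044]]))
for p,y in [((.44,-.218,.2),-61)]:
    print(rel(p0,R0,p,down(np.radians(y))))
```

```text
4.15 [ 0.4655105  -0.17308297  0.23280065] [-0.03439818  0.21339578  0.3844229   1.96165712 -0.09655331  0.98322132
 -0.6720938 ] 0.04265055392435232
-61.18024786397068
[[289.9366978  227.36811476]
 [332.07475929 -25.96682524]]
[-0.22   0.135  0.164 -0.    -0.001 -0.004]
```

View pics/w2.png

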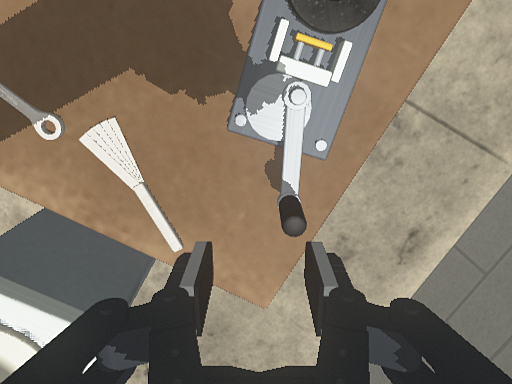

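The handle top is at about (293,223), the pivot at (297,96) and the pad at (314,41). The pulley runs off the top of the frame, so I'll move forward to see the V block and pulley.

step_arm --pt "0.2 0 0 0 0 0 0" --pt "0.4 0 0 0 0 0 0" --pt "0.5 0 0 0 0 0 0" --pt "0.55 0 0 0 0 0 0" --pt "0.55 0 0 0 0 0 0" --pt "0.55 0 0 0 0 0 0" --pt "0.55 0 0 0 0 0 0" --pt "0.55 0 0 0 0 0 0" --pt "0.55 0 0 0 0 0 0" --pt "0.55 0 0 0 0 0 0"

```text
clock: 5.2
eef_pos: [0.5609, -0.1224, 0.2324]
ee_rot: [-0.0, 0.969, 0.247, 0.0]
ft_force: [0.2, -0.8, -0.1]
grip_width: 0.0425
grip_force: 0.0
```

Run:
```python
from h import *
from cell import get_state,cams
s=get_state();print(s['clock'],s['eef_pos'],s['joints'])
c=cams.camera('wrist');pickle.dump(c,open('w3.pkl','wb'))
im=c['pixels'][0:275,190:457,::-1]
cv2.imwrite('pics/w3.png',cv2.resize(im,None,fx=2.1,fy=2.1,interpolation=cv2.INTER_CUBIC))
```

```text
5.2 [ 0.5608978  -0.12240659  0.23244117] [-0.10463179  0.35418011  0.34135893  1.77852015 -0.13582137  1.03173618
 -0.7846658 ]
```

View pics/w3.png

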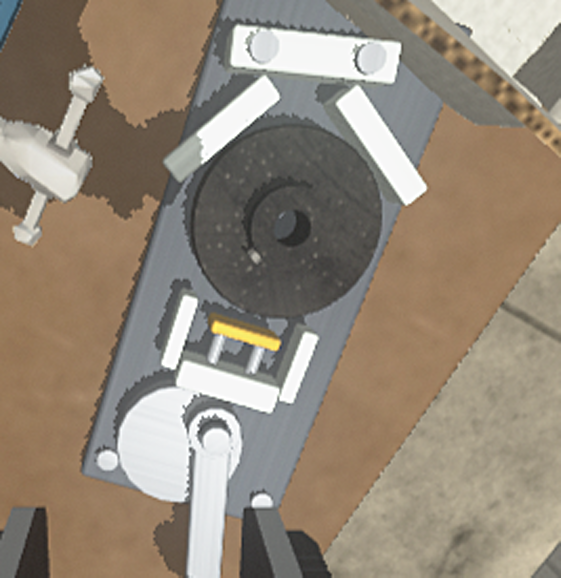

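The crop shows the pulley top rim centred at about (287,221), the brass pad from (213,325) to (280,342), and the jaw bar at about (228,385). The V blocks are at (222,130) and (380,150), and the pivot is near (216,438). Now I'll measure the gaps with masks and profiles.

Run:
```python
from h import *
c=pickle.load(open('w3.pkl','rb'));im=c['pixels'];g=lambda x,y,z:ray(c,(190+x/2.1,y/2.1),z)[:2]
hsv=cv2.cvtColor(im,cv2.COLOR_RGB2HSV)
m=((hsv[...,0]>14)&(hsv[...,0]<32)&(hsv[...,1]>150)&(hsv[...,2]>90)).astype(np.uint8);m[:140]=0;m[180:]=0;m[:,:280]=0;m[:,335:]=0
r=cv2.minAreaRect(cv2.findNonZero(m));b=cv2.boxPoints(r);print('brass',r)
R=cv2.Rodrigues(c['rvec'])[0];print('cam',-R.T@np.array(c['tvec']).ravel())
# plate axis from the pad's long direction and jaw
P=[ray(c,q,.032)[:2] for q in b];print(np.round(P,4))
pc=g(287,221,.044);piv=g(216,438,.034)
d=pc-piv;print('pulley',pc,'piv',piv,'ang',np.degrees(np.arctan2(d[1],d[0])),'dist',np.linalg.norm(d))
# plate left edge
l1,l2=g(220,0,.012),g(85,470,.012);x=l1-l2;print('edge ang',np.degrees(np.arctan2(x[1],x[0])))
x=x/np.linalg.norm(x);y=np.array([-x[1],x[0]])
scr=[g(262,501,.014),g(106,459,.014)];print('screws',scr)
for lat in(-.006,0,.006):
  print('lat',lat)
  print([(int(k),im[int(round(v)),int(round(u))].tolist()) for k in np.arange(30,80,1.) for u,v in proj(c,[[*(piv+x*k/1e3+y*lat),.032]])])
c2=pickle.load(open('w2.pkl','rb'));print('handle',ray(c2,(293,224),.097),'piv2',ray(c2,(297.5,96),.034))
for q in((28,235),(85,80)): print('Tbar',g(*q,.05),g(*q,.1))
```

```text
brass ((306.64056396484375, 159.5432586669922), (32.570011138916016, 5.072981357574463), 17.10272979736328)
cam [ 0.63330816 -0.08347731  0.36371438]
[[ 0.5774 -0.1495]
 [ 0.5823 -0.1483]
 [ 0.5887 -0.1804]
 [ 0.5838 -0.1817]]
pulley [ 0.63694258 -0.15169862] piv [ 0.53193024 -0.17884897] ang 14.496070224515414 dist 0.10846535571046809
edge ang 12.486710208687818
screws [array([ 0.50609473, -0.22485761]), array([ 0.48773366, -0.13976743])]
lat -0.006
[(30, [247, 247, 247]), (31, [250, 250, 250]), (32, [251, 253, 251]), (33, [188, 196, 185]), (34, [123, 129, 124]), (35, [127, 130, 129]), (36, [127, 130, 129]), (37, [211, 215, 220]), (38, [254, 255, 255]), (39, [250, 251, 252]), (40, [236, 239, 241]), (41, [252, 253, 254]), (42, [248, 249, 251]), (43, [237, 240, 242]), (44, [251, 252, 253]), (45, [237, 240, 241]), (46, [243, 246, 247]), (47, [248, 250, 252]), (48, [233, 238, 244]), (49, [224, 230, 240]), (50, [188, 180, 173]), (51, [241, 208, 97]), (52, [248, 232, 101]), (53, [247, 230, 105]), (54, [249, 231, 103]), (55, [229, 186, 91]), (56, [148, 123, 77]), (57, [116, 100, 70]), (58,
[... 2094 characters left out ...]
 222, 99]), (56, [182, 146, 82]), (57, [110, 96, 70]), (58, [122, 104, 69]), (59, [116, 103, 73]), (60, [90, 90, 92]), (61, [88, 91, 93]), (62, [89, 90, 92]), (63, [89, 91, 91]), (64, [71, 71, 72]), (65, [73, 73, 71]), (66, [83, 81, 79]), (67, [85, 83, 80]), (68, [86, 87, 82]), (69, [87, 86, 84]), (70, [86, 87, 83]), (71, [84, 82, 80]), (72, [83, 82, 79]), (73, [81, 80, 76]), (74, [80, 78, 75]), (75, [83, 80, 77]), (76, [81, 79, 77]), (77, [79, 78, 76]), (78, [79, 79, 78]), (79, [74, 72, 71])]
handle [ 0.44396582 -0.21868556  0.097     ] piv2 [ 0.53599314 -0.17594395  0.034     ]
Tbar [ 0.57906033 -0.05646646] [ 0.58770638 -0.06077147]
Tbar [ 0.64495176 -0.0500937 ] [ 0.64309599 -0.0554144 ]
```

The pad–pulley gap is about 10.6 mm. Adding about 3 mm to reach the V block and 8 mm of spring gives about 21.6 mm, or about 1.23 rad of lever. Next is the approach to the handle.

Run:
```python
from h import *
from cell import get_state
s=get_state();p0=np.array(s['eef_pos']);R0=rot(s['ee_rot'])
for z in(.15,.064): print(rel(p0,R0,(.444,-.2187,z),down(np.radians(-65))))
```

```text
[-0.744  0.143  0.412 -0.    -0.     0.08 ]
[-0.744  0.143  0.842 -0.    -0.     0.08 ]
```

step_arm --pt "-0.2 0.04 0.05 0 0 0.02 0" --pt "-0.4 0.08 0.1 0 0 0.04 0" --pt "-0.56 0.11 0.2 0 0 0.06 0" --pt "-0.68 0.13 0.3 0 0 0.08 0" --pt "-0.74 0.14 0.38 0 0 0.08 0" --pt "-0.74 0.14 0.4 0 0 0.08 0" --pt "-0.74 0.14 0.4 0 0 0.08 0" --pt "-0.74 0.14 0.4 0 0 0.08 0" --pt "-0.74 0.14 0.4 0 0 0.08 0" --pt "-0.74 0.14 0.4 0 0 0.08 0"

```text
clock: 6.25
eef_pos: [0.4457, -0.2172, 0.1529]
ee_rot: [0.0, 0.976, 0.217, 0.001]
ft_force: [1.0, -0.0, -0.2]
grip_width: 0.0423
grip_force: 0.0
```

Run:
```python
from h import *
from cell import get_state,cams
s=get_state();p0=np.array(s['eef_pos']);R0=rot(s['ee_rot']);print(p0,s['clock'])
c=cams.camera('wrist');pickle.dump(c,open('w4.pkl','wb'));cv2.imwrite('pics/w4.png',c['pixels'][:,:,::-1])
print(rel(p0,R0,(.444,-.2187,.064),down(np.radians(-65))),proj(c,[.444,-.2187,.097]),proj(c,[p0[0],p0[1],.097]))
```

```text
[ 0.44574051 -0.21715907  0.15291536] 6.25
[-0.012  0.003  0.445  0.001 -0.001  0.003] [[258.94338808 221.18713977]] [[257.83459562 217.73682829]]
```

View pics/w4.png

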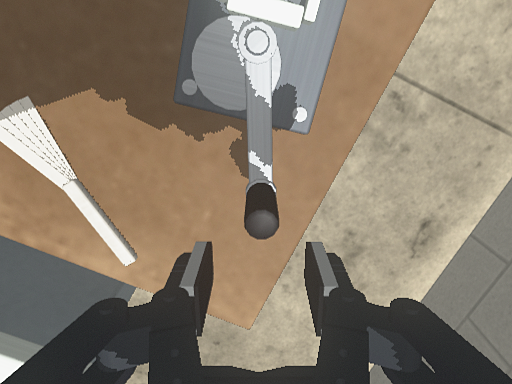

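The post top is at about (261,222), against a prediction of (259,221), and the lever lines up with tool x. I'll descend and grip.

step_arm --pt "-0.01 0.01 0.15 0 0 0 0" --pt "-0.01 0.01 0.28 0 0 0 0" --pt "-0.01 0.01 0.38 0 0 0 0" --pt "-0.01 0.01 0.43 0 0 0 0" --pt "-0.01 0.01 0.44 0 0 0 0" --pt "-0.01 0.01 0.44 0 0 0 -0.3" --pt "-0.01 0.01 0.44 0 0 0 -0.5" --pt "-0.01 0.01 0.44 0 0 0 -0.6" --pt "-0.01 0.01 0.44 0 0 0 -0.6" --pt "-0.01 0.01 0.44 0 0 0 -0.6" --newtons 25

```text
clock: 7.3
eef_pos: [0.4442, -0.2202, 0.0651]
ee_rot: [0.0, 0.976, 0.217, 0.001]
ft_force: [-1.3, 2.4, 5.9]
grip_width: 0.0211
grip_force: 24.9
```

```bash
cat > arc.py <<'E'
from h import *
from cell import get_state
import sys
s=get_state();p0=np.array(s['eef_pos']);R0=rot(s['ee_rot']);M=R0.as_matrix()
ps=np.arctan2(M[1,1],M[0,1]);print(s['clock'],p0,np.degrees(ps),s['ft_force'],s['ft_torque'],s['grip_width'],s['grip_force'],s['joints'][6])
piv=np.array([.5375,-.1755]);h=p0[:2]-piv;a0=np.arctan2(h[1],h[0]);r=np.linalg.norm(h);print('r',r,'ang',np.degrees(a0)%360)
for d in map(float,sys.argv[1:]):
    q=np.r_[piv+.105*np.array([np.cos(a0-d),np.sin(a0-d)]),p0[2]]
    print(d,rel(p0,R0,q,down(ps-d)))
E
python3 arc.py 0.08 .16 .24 .32 .4 .48 .56 .64
```

```text
7.3 [ 0.44418169 -0.2201584   0.06511518] -64.95701453038724 [-1.3255007   2.43904543  5.90385017] [ 0.31897446  0.38055337 -0.02586789] 0.021143704215197495 24.91140604019165 -0.48752794725450166
r 0.10345375296433001 ang 205.57390857721853
0.08 [-0.006 -0.042 -0.     0.    -0.001  0.102]
0.16 [-0.002 -0.084 -0.     0.    -0.001  0.204]
0.24 [ 0.006 -0.125 -0.     0.    -0.001  0.306]
0.32 [ 0.017 -0.165 -0.     0.    -0.001  0.407]
0.4 [ 0.032 -0.205 -0.     0.    -0.001  0.509]
0.48 [ 0.049 -0.243 -0.     0.    -0.001  0.611]
0.56 [ 0.07  -0.28  -0.     0.    -0.001  0.713]
0.64 [ 0.093 -0.314 -0.     0.    -0.002  0.815]
```

step_arm --pt "0 -0.042 0 0 0 0.102 -0.6" --pt "0.002 -0.084 0 0 0 0.204 -0.6" --pt "0.008 -0.125 0 0 0 0.306 -0.6" --pt "0.018 -0.165 0 0 0 0.407 -0.6" --pt "0.032 -0.205 0 0 0 0.509 -0.6" --pt "0.049 -0.243 0 0 0 0.611 -0.6" --pt "0.07 -0.28 0 0 0 0.713 -0.6" --pt "0.093 -0.314 0 0 0 0.815 -0.6" --pt "0.093 -0.314 0 0 0 0.815 -0.6" --pt "0.093 -0.314 0 0 0 0.815 -0.6"

```text
clock: 8.3
eef_pos: [0.435, -0.1553, 0.0651]
ee_rot: [-0.0, 0.995, -0.101, 0.001]
ft_force: [-1.0, 1.7, 6.0]
grip_width: 0.0213
grip_force: 25.9
```

```bash
python3 arc.py 0.08 .16 .24 .32 .4 .48 .54
```

```text
8.3 [ 0.43502984 -0.15527193  0.06511966] -101.64158641328078 [-1.04819173  1.71949179  5.9892693 ] [ 0.27929147  0.21139175 -0.24141467] 0.02127949788815712 25.897311866283417 -1.1274019794419028
r 0.10444763362079801 ang 168.83313202319238
0.08 [-0.001 -0.042  0.    -0.001 -0.002  0.102]
0.16 [ 0.003 -0.084  0.    -0.001 -0.002  0.204]
0.24 [ 0.011 -0.125  0.    -0.001 -0.002  0.306]
0.32 [ 0.023 -0.165  0.    -0.001 -0.002  0.407]
0.4 [ 0.037 -0.205  0.    -0.001 -0.002  0.509]
0.48 [ 0.055 -0.243  0.    -0.001 -0.002  0.611]
0.54 [ 0.07  -0.271  0.    -0.001 -0.002  0.688]
```

step_arm --pt "0 -0.042 0 0 0 0.102 -0.6" --pt "0.003 -0.084 0 0 0 0.204 -0.6" --pt "0.011 -0.125 0 0 0 0.306 -0.6" --pt "0.023 -0.165 0 0 0 0.407 -0.6" --pt "0.037 -0.205 0 0 0 0.509 -0.6" --pt "0.055 -0.243 0 0 0 0.611 -0.6" --pt "0.055 -0.243 0 0 0 0.611 -0.6" --pt "0.055 -0.243 0 0 0 0.611 -0.6" --pt "0.055 -0.243 0 0 0 0.611 0" --pt "0.055 -0.243 0 0 0 0.611 0"

```text
clock: 9.3
eef_pos: [0.4549, -0.1101, 0.0645]
ee_rot: [-0.0, 0.942, -0.335, 0.0]
ft_force: [-0.3, -0.5, 0.4]
grip_width: 0.0427
grip_force: 0.0
```

```bash
python3 arc.py 0;python3 - <<'E'
from h import *
from cell import get_state
s=get_state();p0=np.array(s['eef_pos']);R0=rot(s['ee_rot'])
print(rel(p0,R0,(.535,-.125,.235),down(np.radians(-75))))
E
```

```text
9.3 [ 0.45485143 -0.11008748  0.06446526] -129.11835521204318 [-0.31728872 -0.49119498  0.35632824] [0.02052824 0.00126296 0.03192791] 0.042670862204655116 0.0 -1.6175442253135983
r 0.1054020074619393 ang 141.64001418394813
0.0 [ 0.002 -0.     0.    -0.    -0.001 -0.   ]
[ 3.580e-01 -1.950e-01 -8.520e-01 -0.000e+00 -1.000e-03 -1.203e+00]
```

Run:
```python
from h import *
from cell import get_state
s=get_state();p0=np.array(s['eef_pos']);R0=rot(s['ee_rot'])
print(rel(p0,R0,(.555,-.150,.235),down(np.radians(-102))))
```

```text
[ 0.515 -0.161 -0.852 -0.    -0.001 -0.603]
```

step_arm --pt "0 0 -0.2 0 0 0 0" --pt "0 0 -0.4 0 0 0 0" --pt "0.05 -0.02 -0.6 0 0 -0.1 0" --pt "0.2 -0.06 -0.75 0 0 -0.2 0" --pt "0.38 -0.12 -0.83 0 0 -0.35 0" --pt "0.48 -0.16 -0.85 0 0 -0.48 0" --pt "0.52 -0.16 -0.85 0 0 -0.6 0" --pt "0.52 -0.16 -0.85 0 0 -0.6 0" --pt "0.52 -0.16 -0.85 0 0 -0.6 0" --pt "0.52 -0.16 -0.85 0 0 -0.6 0"

```text
clock: 10.3
eef_pos: [0.5545, -0.1506, 0.2339]
ee_rot: [-0.0, 0.994, -0.107, -0.001]
ft_force: [-0.1, 0.4, 0.3]
grip_width: 0.0422
grip_force: 0.0
```

Run:
```python
from h import *
from cell import get_state,cams
s=get_state();print(s['clock'],s['eef_pos'])
c=cams.camera('wrist');pickle.dump(c,open('w5.pkl','wb'))
print(proj(c,[[.535,-.1755,.04],[.585,-.165,.032],[.64,-.15,.044]]))
cv2.imwrite('pics/w5.png',cv2.resize(c['pixels'][0:260,120:400,::-1],None,fx=2.1,fy=2.1,interpolation=cv2.INTER_CUBIC))
```

```text
10.3 [ 0.55449922 -0.15055663  0.23385862]
[[287.24479372 173.72376862]
 [266.20577451 124.90718538]
 [237.0483066   69.40249805]]
```

View pics/w5.png

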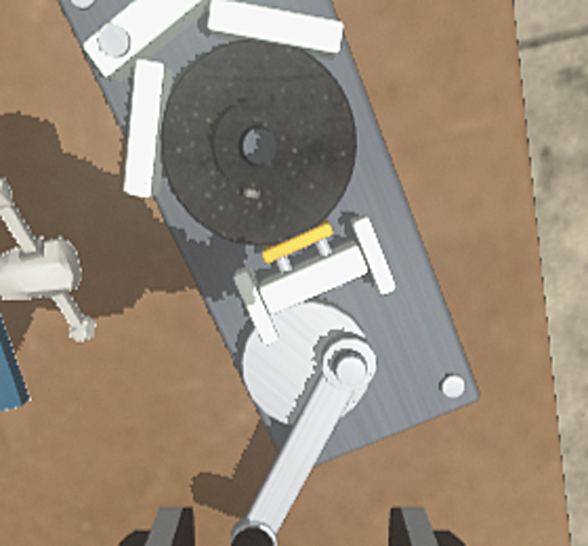

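The pulley now sits in the V block, with the pad against it at about crop (298,243). The jaw front edge is near (312,272). I'll profile the jaw–pad gap.

```bash
cat > prof.py <<'E'
from h import *
import sys
def prof(c,name):
    hsv=cv2.cvtColor(c['pixels'],cv2.COLOR_RGB2HSV)
    m=((hsv[...,0]>14)&(hsv[...,0]<32)&(hsv[...,1]>130)&(hsv[...,2]>200)).astype(np.uint8);m[200:]=0
    n,l,st,ce=cv2.connectedComponentsWithStats(m);k=1+np.argmax(st[1:,4]);b=ray(c,ce[k],.032)[:2]
    a=np.radians(12.4);x=np.array([np.cos(a),np.sin(a)]);y=np.array([-x[1],x[0]])
    print(name,'brass',b,st[k]);g=c['pixels'].astype(np.float32)
    for lat in(-.013,-.01,-.003,0,.003,.01,.013):
        ks=np.arange(-28,8,.25)
        uv=proj(c,[[*(b+x*k/1e3+y*lat),.032] for k in ks]).astype(np.float32)
        v=cv2.remap(g,uv[None,:,0],uv[None,:,1],cv2.INTER_LINEAR)[0]
        br=(v[:,0]-v[:,2]>70)&(v[:,0]>190);back=ks[br][0];front=ks[br][-1]
        w=(v.min(1)>215)&(ks<back-2);jf=ks[w][-1] if w.any() else None
        print(lat,'jaw front',jf,'brass',back,front,'gap',back-jf if jf is not None else None)
for n in sys.argv[1:]: prof(pickle.load(open(n+'.pkl','rb')),n)
E
python3 prof.py w3 w5
```

```text
w3 brass [ 0.5829432 -0.1646332] [291 153  32  14 166]
-0.013 jaw front -20.25 brass -2.75 2.5 gap 17.5
-0.01 jaw front -20.25 brass -2.75 2.5 gap 17.5
-0.003 jaw front -20.0 brass -2.75 2.5 gap 17.25
0 jaw front -20.0 brass -2.75 2.5 gap 17.25
0.003 jaw front -20.0 brass -2.75 2.5 gap 17.25
0.01 jaw front -4.75 brass -2.5 2.75 gap 2.25
0.013 jaw front -20.0 brass -2.5 2.75 gap 17.5
w5 brass [ 0.59478802 -0.16205651] [245 107  33  18 197]
-0.013 jaw front -12.25 brass -2.75 2.5 gap 9.5
-0.01 jaw front -5.0 brass -2.75 2.5 gap 2.25
-0.003 jaw front -12.0 brass -3.0 2.75 gap 9.0
0 jaw front -12.0 brass -2.75 2.75 gap 9.25
0.003 jaw front -12.0 brass -2.5 2.5 gap 9.5
0.01 jaw front -4.75 brass -2.5 2.75 gap 2.25
0.013 jaw front -12.0 brass -2.25 3.0 gap 9.75
```

The spring is compressed about 7.4 to 7.9 mm: the jaw–pad gap shrank by 7.9 mm, and lever travel minus pad travel gives 7.4 mm. The pulley is seated and the robot is clear, so I'm handing in.

```bash
python3 -c "
from cell import manip
print(manip.finish_job())"
```

```text
the job is handed in; nothing more can be done
None
```

The job is handed in: the pulley is clamped home in its V block with the pad spring about 7.5–8 mm compressed, the other clamp untouched, at about 10 s on the clock.

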